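Nest the clean parts cups and lock them under the dust cover

TASK

Unlock the clear dust cover from the round storage base (press it down, turn it anticlockwise, lift it off) and stand it upright on the rubber mat, letting go of it. Then nest all the loose steel cups upright, one inside the other and fully home, in one stack on the base's central seat. Last, put the cover back over the stack and lock it: press it down, turn it clockwise to the stop and let it spring up into the hooks; leave the other things on the bench where they are.

Things in the scene. Friction and masses are not known exactly. Their poses are not given: they have to be found in the camera images.
- base: Round grey storage base, fixed, foot 156 mm across, 12 mm thick; origin at the centre of its underside on the bench. In its middle an aluminium spigot 75 mm across, top 30 mm above the bench, carries the cup seat; around it lies the spring plate. Two dark steel hooks stand on the base's own +x and -x axes.
- seat (a point): Centre of the cup seat on the spigot, on its floor, 30 mm above the bench, where the lowest cup's underside stands; a ring 46 mm inside, 59 mm outside, 6 mm high surrounds it.
- hook (a point): Ceiling of the +x hook's notch, 55 mm from the base axis, 32 mm above the bench; the -x hook is alike. A hook spans 49 to 69 mm radius, 38 mm wide, 40 mm high. Its roof reaches inward over the lug. Under the roof: a lip 3 mm deep at the anticlockwise end (seen from above), where the lug enters (underside 29 mm above the bench), a 26 mm wide notch, a solid stop at the clockwise end.
- spring_plate (a joint): Sprung steel plate, 96 mm across, around the spigot; the cover's bottom edge rests on it. Metres pressed down: 0 = up (top 30 mm above the bench), about 0.004 = cover locked, 0.012 = end stop. Spring about 7 N at the top, 13 N at the end stop. The lugs pass under the lips at 0.007 or more: press to about 0.0095.
- cover: Clear cylindrical dust cover, open below, 86 mm outside, 80 mm inside, 139 mm high without its grip, about 0.4 kg. Origin at the centre of its bottom edge, z up; lugs and bar grip lie along its x axis. Starts locked on the base, as it must end: origin 26 mm above the bench, x axis along the base's x axis (either way round). Its bottom edge fits over the spigot with 2.5 mm play.
- cover_grip (a point): Middle of the cover's black bar grip on top: 60 mm long along the cover's x axis, 14 mm wide along y, from 139 to 167 mm above the bottom edge (this point: 153 mm). To unlock: press down about 6 mm, turn about 60 degrees anticlockwise seen from above, lift.
- lug (a point): Tip of one of the cover's two lugs, at its bottom edge on its +x axis, 59 mm from the cover's axis; the other is on its -x axis. Each is 16 mm wide, 6 mm thick. To lock: lower the cover with the lugs about 60 degrees anticlockwise of the hooks, press until the plate reads about 0.0095, turn clockwise to the stop, let go: it springs up into the notches.
- mat: Black square rubber mat, 140 mm wide, 4 mm thick, fixed; the cover is stood here meanwhile. Origin at the centre of its underside, on the bench.
- cup1: Steel cup, loose, upright (absent in some runs), all alike: 40 mm high, 0.07 to 0.14 kg, foot 40 mm across, tapering out to 52 mm at 25 mm height, above that a straight rim band 64 mm across (26 to 40 mm). Inner floor 15 mm above its underside: nested cups stand 15 mm apart in height, about 2 mm sideways play. Origin at the centre of its underside, z up.
- cup2: Steel cup, loose, upright (absent in some runs), all alike: 40 mm high, 0.07 to 0.14 kg, foot 40 mm across, tapering out to 52 mm at 25 mm height, above that a straight rim band 64 mm across (26 to 40 mm). Inner floor 15 mm above its underside: nested cups stand 15 mm apart in height, about 2 mm sideways play. Origin at the centre of its underside, z up.
- cup3: Steel cup, loose, upright (absent in some runs), all alike: 40 mm high, 0.07 to 0.14 kg, foot 40 mm across, tapering out to 52 mm at 25 mm height, above that a straight rim band 64 mm across (26 to 40 mm). Inner floor 15 mm above its underside: nested cups stand 15 mm apart in height, about 2 mm sideways play. Origin at the centre of its underside, z up.
- cup4: Steel cup, loose, upright (absent in some runs), all alike: 40 mm high, 0.07 to 0.14 kg, foot 40 mm across, tapering out to 52 mm at 25 mm height, above that a straight rim band 64 mm across (26 to 40 mm). Inner floor 15 mm above its underside: nested cups stand 15 mm apart in height, about 2 mm sideways play. Origin at the centre of its underside, z up.
- cup5: Steel cup, loose, upright (absent in some runs), all alike: 40 mm high, 0.07 to 0.14 kg, foot 40 mm across, tapering out to 52 mm at 25 mm height, above that a straight rim band 64 mm across (26 to 40 mm). Inner floor 15 mm above its underside: nested cups stand 15 mm apart in height, about 2 mm sideways play. Origin at the centre of its underside, z up.
- cup6: Steel cup, loose, upright (absent in some runs), all alike: 40 mm high, 0.07 to 0.14 kg, foot 40 mm across, tapering out to 52 mm at 25 mm height, above that a straight rim band 64 mm across (26 to 40 mm). Inner floor 15 mm above its underside: nested cups stand 15 mm apart in height, about 2 mm sideways play. Origin at the centre of its underside, z up.
- fitting: Steel hexagonal tube fitting, 30 mm across, 40 mm high, standing; a bystander to leave in its place. Origin at its underside.
- cap: Small red plastic cap, 26 mm across, 24 mm high; a bystander to leave in its place. Origin at its underside.
- jar: Clear jar with white lid, 52 mm across, 75 mm high; a bystander to leave in its place. Origin at its underside.
- wrench: Wrench 180 mm long, lying along its x axis; a bystander to leave in its place. Origin at its underside.
- driver: Yellow-handled screwdriver 190 mm long, lying along its x axis; a bystander to leave in its place. Origin at its underside.
- gauge: Black measuring box, 70 x 100 x 40 mm; a bystander to leave in its place. Origin at its underside.
Not all that is in view belongs to the job. What is shaped like the cup4 but orange or yellow is not meant. What is shaped like the cup2 but turquoise is not meant.

How it is judged:
By the outcome, as a careful person would: the job done as asked, in the order asked, and still so for the second after the job is handed in, with the robot touching nothing.
Of cup1, cup2, cup3, cup4, cup5, cup6 only 4 to 6 are there at a start; the rules pass over those that are not, and their reading is None.
At some moment in a run one of cup1, cup2, cup3, cup4, cup5, cup6 may be knocked a few centimetres aside while the robot is not near it.
Once in a run the grip may slacken for a moment while it holds something.
It also fails if it takes over 210 s, if anything falls off the work surface, if the arm or the gripper's body presses on something with over 40 N, if the wrist force passes 120 N, or if a joint passes its speed limit or range.

ROBOT

A 6-joint arm with a two-finger parallel gripper is mounted at the origin on the work surface. World frame = base frame: x ahead of the robot, y to its left, z up, the work surface at z = 0. Lengths are in mm, angles in rad, forces in N, time in s.
With the tool pointing down it reaches from about 425 to 950 mm from the base axis. Payload 3.5 kg.
Tool frame: the origin (TCP) lies between the finger pads; the fingertips stand 19 mm ahead of it and the grasp point (between the pads) is the TCP; z points along the fingers, y is the line along which they close (so a half turn about z gives the same grasp; the last joint's range is limited). The gripper opens to 85 mm and grips with 20 to 120 N. Pads are 22 mm wide; open, the fingers measure 114 mm over their backs; the gripper's body (76 mm by 85 mm) begins 54 mm behind the grasp point. The pads swing forward as they close: fully open they stand 13 mm farther back than shut.
Start: joints at [-1.296, 0.286, 1.577, -0, 1.279, -0.15], TCP at [278.214, -614.982, 250.325] pointing down, gripper open.
Joint ranges: [-2.77, 2.77], [-0.9, 2.22], [0.21, 2.48], [-1.53, 4.67], [0.24, 2.81], [-2.84, 2.84]. Speed limits (rad/s): [2.79, 2.79, 3.14, 3.14, 3.14, 3.14].

INTERFACE

Orientations are given as a 3x3 rotation matrix whose columns are the frame's x, y, z axes.
In Python, from cell import get_obs, snapshot, sign_off gives the robot as it stands.
- The arm moves only by the shell command python3 -m inch 'ROWS' [OPENING] [FORCE]. ROWS is JSON, one flat list of numbers, 4 for each row, row after row: the shift along the tool's x, y, z each as a share of 100 cm, from -1 to 1, then the turn about the tool's z as a share of 45 degrees, from -1 to 1. A call has 1 to 20 rows; each row is the pose to reach, as a shift and turn from the pose commanded when the call began, along the tool's axes at that moment; what a row does not reach only later rows make up. A row lasts 1/12 s, in which the tool goes at most 41.7 mm and 7.16 degrees, less where a joint would pass 70% of its speed; a pose out of reach is approached as far as the arm can. A call with a number of a shift or a turn outside -1 to 1 is refused whole. A call with a gripper value outside its range is refused whole. OPENING is the closure, from -1 (fully open) to 1 (shut), set as the call begins (- or left out, the last holds). The fingers move at their own pace and stop on an object; FORCE is the grip in N (left out, the last holds). Time passes only in rows, so rows that repeat a pose let the fingers close. It gives the time, the measured TCP pose, the force, the opening and the grip force at its end, in the units of the state.
- get_obs(): the state, without advancing time (a new reading comes with each control period).
- snapshot(name): name is "scene" or "top" or "wrist"; returns a dict with "color" (480x640x3 uint8, blue, green, red), "range_z" (480x640 float32, mm along the optical axis (not along the pixel's ray), 0 where there is no reading), "vertical_fov" (degrees; the focal length in pixels is half the picture's height over the tangent of half this angle, whatever the lens; pixels are square), "cx", "cy" (the principal point, pixels), "world_from_camera" (4x4, takes a point from camera to world coordinates); the wrist camera has in their place "hand_eye" (4x4, takes a point from camera to tool coordinates, whose origin is the TCP and whose axes are the flange's). Camera axes: x right, y down, z forward; pixel columns grow to the right and rows downward; lengths in mm; the calibration is good to about 2 mm. A picture is of the moment at which its call begins: read the wrist's pose just before it.
- sign_off(): hands the job in; it is judged then, once.
The state is a dict: "t": time; "q": joint angles; "joint_velocities": joint speeds; "joint_torque": joint torques, N m; "eef_pos": TCP position; "eef_rot": TCP orientation; "contact_force": force on the tool from outside, world axes, zero at the start; "moment": the same for the moment, N m; "width": opening from 0.0 (shut) to 1.0 (fully open); "grip_force": force on a finger pad.
Only numpy, scipy, OpenCV 4.12 (cv2) and the standard library are available. Lean on these libraries where they do the work, as an engineer would, in place of code of your own. Each camera call takes 0.05 s, during which the arm holds its last target. There are 200 camera calls.

## Working session

There is one attempt and no reset: what is moved stays moved. The work goes in short steps, Python scripts to look and compute and a shell command to move; the robot and the scene stay as the last step left them, time stands still between calls to the robot, and variables do not carry over. Pictures are saved under pics/ and viewed, at most 14 in all, crops included, and the job is handed in when it is done.

```bash
ls; mkdir -p pics; cat > h.py <<'E'
import numpy as np, cv2, json
from cell import get_obs, snapshot, sign_off
def snap(name):
    o=get_obs(); s=snapshot(name)
    if name=="wrist":
        T=np.eye(4); T[:3,:3]=np.array(o["eef_rot"]); T[:3,3]=o["eef_pos"]; s["T"]=T@np.array(s["hand_eye"])
    else: s["T"]=np.array(s["world_from_camera"])
    return s
def cloud(s):
    z=s["range_z"]; h,w=z.shape; f=h/2/np.tan(np.radians(s["vertical_fov"])/2)
    v,u=np.mgrid[:h,:w]
    P=np.stack([(u-s["cx"])/f*z,(v-s["cy"])/f*z,z],-1)@s["T"][:3,:3].T+s["T"][:3,3]
    P[z<=0]=np.nan
    return P
def st():
    o=get_obs()
    print("t",round(o["t"],2),"pos",np.round(o["eef_pos"],1),"x",np.round(np.array(o["eef_rot"])[:,0],3),"z",np.round(np.array(o["eef_rot"])[:,2],3),"q",np.round(o["q"],2),"F",np.round(o["contact_force"],1),"w",round(o["width"],3),"g",round(o["grip_force"],1))
E
python3 - <<'E'
from h import *
st()
for n in ("scene","top"):
    s=snap(n); cv2.imwrite(f"pics/{n}0.png",s["color"]); print(n,s["vertical_fov"],np.round(s["T"],3).tolist())
    np.savez(f"/tmp/{n}.npz",P=cloud(s),c=s["color"])
E
```

```text
pics
t 0.0 pos [ 278.1 -614.4  248.9] x [0.911 0.412 0.   ] z [-0.001  0.002 -1.   ] q [-1.3   0.29  1.58  0.    1.28 -0.15] F [-0.2 -0.9  0.1] w 1.003 g 0.0
scene 53.62706405452615 [[-0.749, 0.395, -0.533, 1098.581], [0.663, 0.428, -0.614, 694.347], [-0.014, -0.813, -0.582, 727.785], [0.0, 0.0, 0.0, 1.0]]
top 54.65385237722664 [[-0.001, -0.991, 0.137, 399.218], [-1.0, 0.001, -0.002, 39.324], [0.002, -0.137, -0.991, 1342.291], [0.0, 0.0, 0.0, 1.0]]
```

View pics/top0.png

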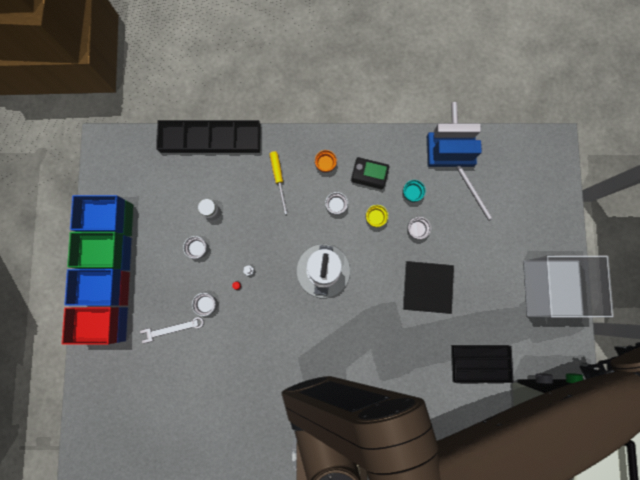

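View pics/scene0.png

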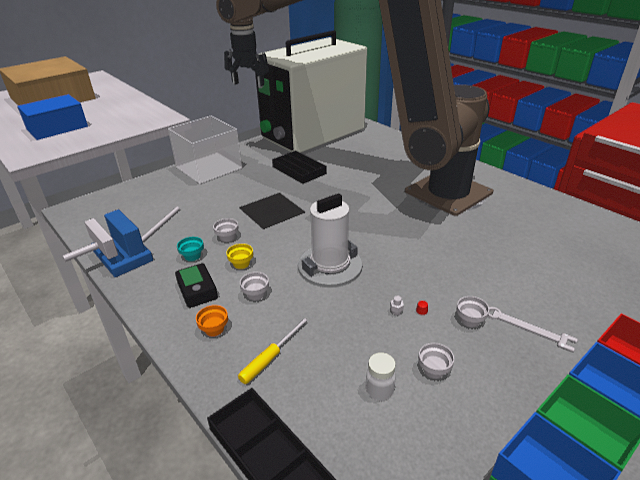

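The top view shows four plain steel cups at (336,203), (419,229), (196,247) and (204,304). Lookalikes are orange (326,161), yellow (377,216) and turquoise (414,191), plus the jar at (208,207). The base with its cover is at (324,270), grip at (324,265), and the mat at (429,287). Next I'll measure these and check the cups in a crop.

```bash
cat >> h.py <<'E'
from scipy.optimize import least_squares
def cupfit(P,x,y,zlo=34,zhi=50,R=32,r=48):
    Q=P.reshape(-1,3); Q=Q[np.isfinite(Q).all(1)]
    Q=Q[(np.hypot(Q[:,0]-x,Q[:,1]-y)<r)&(Q[:,2]>zlo)&(Q[:,2]<zhi)]
    # rim annulus 27..32 -> mean radius
    c=cv2.minEnclosingCircle(Q[:,:2].astype(np.float32))
    l=least_squares(lambda p:np.hypot(Q[:,0]-p[0],Q[:,1]-p[1])-p[2],[x,y,29],loss="soft_l1")
    return np.round(l.x,1),np.round(c[0],1),round(c[1],1),len(Q),round(float(np.median(Q[:,2])),1)
E
python3 - <<'E'
from h import *
d=np.load("/tmp/top.npz");P=d["P"];d2=np.load("/tmp/scene.npz");P2=d2["P"]
def med(u,v,k=2): return np.round(np.nanmedian(P[v-k:v+k+1,u-k:u+k+1].reshape(-1,3),0),1)
for n,u,v in [("A",336,203),("B",419,229),("C",196,247),("D",204,304),("or",326,161),("ye",377,216),("tu",414,191),("jar",208,207),("mat",429,287),("grip",324,265),("fit",249,270),("cap",237,285)]:
    m=med(u,v); print(n,m)
    if n in("A","B","C","D","or","ye","tu"):
        print("   top",*cupfit(P,*m[:2])); print("   scn",*cupfit(P2,*m[:2]))
g=med(324,265)
for nm,PP in(("top",P),("scn",P2)):
    Q=PP.reshape(-1,3);Q=Q[np.isfinite(Q).all(1)]
    b=Q[(np.hypot(Q[:,0]-g[0],Q[:,1]-g[1])<60)&(Q[:,2]>180)]
    print(nm,"bar",cv2.minAreaRect(b[:,:2].astype(np.float32)),np.median(b[:,2]),len(b),b.mean(0))
    b=Q[(np.hypot(Q[:,0]-g[0],Q[:,1]-g[1])<80)&(Q[:,2]>33)&(Q[:,2]<43)]
    r=np.hypot(b[:,0]-g[0],b[:,1]-g[1]);b=b[r>47]; print(" hooks",cv2.minAreaRect(b[:,:2].astype(np.float32)),b.mean(0),len(b))
    b=Q[(np.hypot(Q[:,0]-g[0],Q[:,1]-g[1])<95)&(Q[:,2]>8)&(Q[:,2]<16)];print(" foot",cv2.minEnclosingCircle(b[:,:2].astype(np.float32)))
    b=Q[(np.hypot(Q[:,0]-g[0],Q[:,1]-g[1])<60)&(Q[:,2]>158)&(Q[:,2]<172)];print(" covtop",cv2.minEnclosingCircle(b[:,:2].astype(np.float32)),len(b))
c=d["c"]; hs=cv2.cvtColor(c,cv2.COLOR_BGR2GRAY)
mk=((hs<60)).astype(np.uint8); n,l,s,ce=cv2.connectedComponentsWithStats(mk)
k=l[287,429]; ys,xs=np.where(l==k); M=P[ys,xs]; print("mat",cv2.minAreaRect(M[np.isfinite(M).all(1)][:,:2].astype(np.float32)))
a=cv2.resize(c[180:320,170:300],None,fx=3,fy=3);b=cv2.resize(c[140:280,300:440],None,fx=3,fy=3)
cv2.imwrite("pics/crop1.png",np.hstack([a,b]))
E
```

```text
A [696.5 -16.5  14.8]
   top [691.8 -15.   30.7] [692.5 -15.1] 32.1 56 38.2
   scn [691.8 -14.   30.6] [691.5 -14.2] 34.3 149 37.6
B [ 619.1 -256.8   13.3]
   top [ 619.2 -250.6   30.7] [ 619.4 -250.2] 32.9 64 38.3
   scn [ 619.4 -249.5   30.7] [ 619.6 -251.2] 35.1 100 37.0
C [567.1 388.   13.9]
   top [564.4 386.7  30.9] [564.  386.8] 32.7 62 39.1
   scn [564.8 388.   30.7] [565.3 387.2] 33.6 215 38.1
D [404.3 359.3  14.4]
   top [404.5 356.5  30.7] [404.2 356.9] 32.2 65 38.3
   scn [404.8 357.9  30.6] [404.3 357.6] 34.1 180 38.0
or [823.1  12.1  12.7]
   top [817.5  15.6  30.4] [818.   15.6] 32.1 59 38.6
   scn [818.   16.7  30.8] [818.1  15.2] 34.0 167 37.2
ye [ 657.5 -135.4   13.5]
   top [ 654.5 -130.6   30.7] [ 654.6 -130.6] 32.0 62 38.4
   scn [ 654.7 -129.4   30.7] [ 655.7 -131. ] 33.9 121 37.3
tu [ 732.4 -245.8   12.3]
   top [ 728.4 -239.5   30.7] [ 728.3 -239.8] 32.6 62 37.9
   scn [ 728.1 -238.6   30.6] [ 728.2 -239. ] 33.5 111 36.8
jar [671.9 342.5  73.3]
mat [ 451.8 -282.2    2.5]
grip [499.1  21.8 191.3]
fit [498.9 230.3  35.5]
cap [457.4 265.8  22. ]
top bar ((499.803
[... 312 characters left out ...]
t ((505.5363464355469, 26.69486427307129), 83.2018051147461)
 covtop ((499.9917907714844, 22.749820709228516), 43.32130432128906) 770
scn bar ((500.91326904296875, 24.859596252441406), (18.055818557739258, 60.87351608276367), 82.18187713623047) 189.94947999486783 191 [502.51845861  26.84462409 188.46604533]
 hooks ((501.0800476074219, 32.71204376220703), (54.96630859375, 140.07569885253906), 82.61354064941406) [514.0744286   26.89383794  38.05067142] 185
 foot ((500.856689453125, 25.118925094604492), 78.1923599243164)
 covtop ((500.9094543457031, 25.391849517822266), 44.613197326660156) 507
mat ((451.92724609375, -281.53558349609375), (138.3381805419922, 137.6814727783203), 85.1705093383789)
```

View pics/crop1.png

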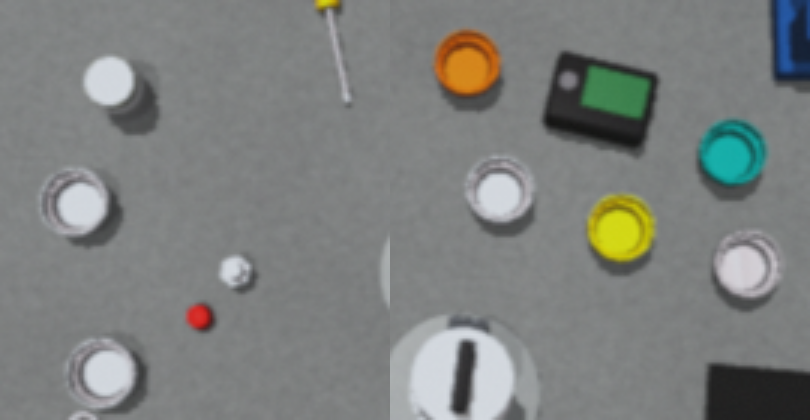

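The crop confirms A (crop 500,190) and B (745,265) on the right, and C (80,203) and D (107,372) on the left, as plain steel. The coloured ones stay where they are. I'll go above the cover grip next.

```bash
cat >> h.py <<'E'
def yaw(R): return np.degrees(np.arctan2(R[1,0],R[0,0]))
def to(x,y,z,phi=None):
    o=get_obs(); R=np.array(o["eef_rot"]); p=np.array(o["eef_pos"]); f=yaw(R)
    Rd=np.array([[np.cos(np.radians(f)),np.sin(np.radians(f)),0],[np.sin(np.radians(f)),-np.cos(np.radians(f)),0],[0,0,-1]])
    d=Rd.T@(np.array([x,y,z])-p)
    t=0 if phi is None else -((phi-f+180)%360-180)/45
    st(); print("yaw",round(f,2),"-> row",np.round(d/1000,4),round(t,4),"rows>=",int(np.ceil(max(np.linalg.norm(d)/41.7,abs(t)*45/7.16))))
E
python3 -c "
from h import *
to(500,23.3,290,-7.6)"
```

```text
t 0.1 pos [ 278.1 -614.5  249. ] x [0.911 0.412 0.   ] z [-0.001  0.002 -1.   ] q [-1.3   0.29  1.58 -0.    1.28 -0.15] F [0.1 0.4 0.9] w 0.996 g 0.0
yaw 24.34 -> row [ 0.4651 -0.4896 -0.041 ] 0.7098 rows>= 17
```

```bash
python3 -m inch '[0,0,-0.041,0, 0.465,-0.49,-0.041,0.71,0.465,-0.49,-0.041,0.71,0.465,-0.49,-0.041,0.71,0.465,-0.49,-0.041,0.71,0.465,-0.49,-0.041,0.71,0.465,-0.49,-0.041,0.71,0.465,-0.49,-0.041,0.71,0.465,-0.49,-0.041,0.71,0.465,-0.49,-0.041,0.71,0.465,-0.49,-0.041,0.71,0.465,-0.49,-0.041,0.71,0.465,-0.49,-0.041,0.71,0.465,-0.49,-0.041,0.71,0.465,-0.49,-0.041,0.71,0.465,-0.49,-0.041,0.71,0.465,-0.49,-0.041,0.71,0.465,-0.49,-0.041,0.71,0.465,-0.49,-0.041,0.71,0.465,-0.49,-0.041,0.71]' -0.3
python3 - <<'E'
from h import *
st()
s=snap("wrist"); cv2.imwrite("pics/w1.png",s["color"]);P=cloud(s);print(np.round(s["hand_eye"],3).tolist())
Q=P.reshape(-1,3);Q=Q[np.isfinite(Q).all(1)]
b=Q[(np.hypot(Q[:,0]-500,Q[:,1]-23)<60)&(Q[:,2]>180)&(Q[:,2]<205)]
print("bar",cv2.minAreaRect(b[:,:2].astype(np.float32)),np.median(b[:,2]),len(b))
b=Q[(np.hypot(Q[:,0]-500,Q[:,1]-23)<60)&(Q[:,2]>155)&(Q[:,2]<175)]
print("top",cv2.minEnclosingCircle(b[:,:2].astype(np.float32)),np.median(b[:,2]),len(b))
to(500,23.3,290,-7.6)
E
```

```text
t: 1.77
eef_pos: [499.6, 23.2, 290.8]
eef_rot: [[0.991, -0.131, -0.001], [-0.131, -0.991, -0.001], [-0.001, 0.001, -1.0]]
contact_force: [-0.1, 0.5, -0.3]
width: 0.655
grip_force: 0.0
t 1.77 pos [499.6  23.2 290.8] x [ 0.991 -0.131 -0.001] z [-0.001 -0.001 -1.   ] q [-0.16 -0.14  1.95 -0.    1.33  1.55] F [-0.1  0.5 -0.3] w 0.655 g 0.0
[[0.0, -0.96, -0.282, 71.387], [1.0, 0.0, -0.001, 0.331], [0.001, -0.282, 0.96, -124.055], [0.0, 0.0, 0.0, 1.0]]
bar ((500.7648010253906, 21.01668357849121), (13.740264892578125, 60.067344665527344), 82.35470581054688) 193.26135286004748 1883
top ((500.60894775390625, 21.26386260986328), 43.605674743652344) 165.42440433985792 8784
t 1.82 pos [499.6  22.5 290.9] x [ 0.991 -0.133 -0.001] z [-0.001 -0.001 -1.   ] q [-0.16 -0.14  1.95 -0.    1.33  1.55] F [0.5 0.2 0.3] w 0.654 g 0.0
yaw -7.62 -> row [ 0.0003 -0.0009  0.0009] -0.0005 rows>= 1
```

View pics/w1.png

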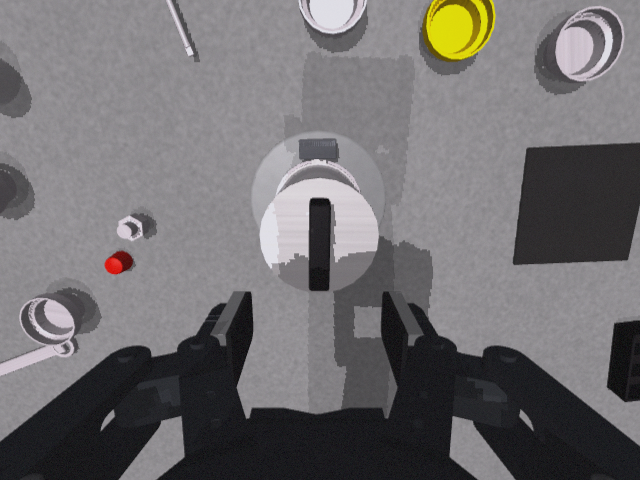

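The wrist view shows the bar grip at (319,245), upright and centred between the open fingers. I'll descend and grip it.

```bash
python3 -m inch '[0.001,0,0.05,0,0.001,0,0.09,0,0.001,0,0.103,0,0.001,0,0.103,0,0.001,0,0.103,0,0.001,0,0.103,0]' - 
python3 -m inch '[0,0,0,0,0,0,0,0,0,0,0,0,0,0,0,0,0,0,0,0,0,0,0,0]' 1 100; python3 -c "
from h import *
st()"
```

```text
t: 2.32
eef_pos: [502.1, 21.6, 190.4]
eef_rot: [[0.991, -0.134, 0.003], [-0.134, -0.991, -0.001], [0.003, 0.0, -1.0]]
contact_force: [-0.2, -0.6, 0.4]
width: 0.648
grip_force: 0.0
t: 2.82
eef_pos: [501.8, 22.4, 189.9]
eef_rot: [[0.991, -0.132, 0.003], [-0.132, -0.991, -0.002], [0.003, 0.002, -1.0]]
contact_force: [0.3, -2.8, 5.6]
width: 0.141
grip_force: 97.8
t 2.82 pos [501.8  22.4 189.9] x [ 0.991 -0.132  0.003] z [ 0.003 -0.002 -1.   ] q [-0.16 -0.04  2.05 -0.    1.13  1.55] F [ 0.3 -2.8  5.6] w 0.141 g 97.8
```

```bash
python3 -m inch '[0,0,0.003,0,0,0,0.006,0,0,0,0.006,0,0,0,0.006,0]'; python3 -m inch '[0,0,0,-0.1,0,0,0,-0.25,0,0,0,-0.4,0,0,0,-0.4]'
```

```text
t: 3.15
eef_pos: [502.0, 22.4, 184.1]
eef_rot: [[0.991, -0.132, 0.003], [-0.132, -0.991, -0.002], [0.003, 0.001, -1.0]]
contact_force: [-2.2, -2.5, 7.3]
width: 0.14
grip_force: 98.1
t: 3.48
eef_pos: [502.3, 23.3, 184.3]
eef_rot: [[0.983, 0.184, 0.004], [0.184, -0.983, 0.001], [0.004, -0.0, -1.0]]
contact_force: [0.2, 0.7, 7.3]
width: 0.139
grip_force: 98.2
```

```bash
python3 -m inch '[0,0,0,-0.15,0,0,0,-0.3,0,0,0,-0.45,0,0,0,-0.6,0,0,0,-0.75,0,0,0,-0.94,0,0,0,-0.94,0,0,0,-0.94]'; python3 -m inch '[0,0,-0.01,0,0,0,-0.03,0,0,0,-0.06,0,0,0,-0.1,0,0,0,-0.14,0,0,0,-0.18,0,0,0,-0.18,0,0,0,-0.18,0]';python3 -c "
from h import *
to(452,-281.5,362)"
```

```text
t: 4.15
eef_pos: [502.1, 23.5, 184.2]
eef_rot: [[0.606, 0.795, 0.003], [0.795, -0.606, 0.001], [0.003, 0.002, -1.0]]
contact_force: [-0.8, 1.2, 7.6]
width: 0.144
grip_force: 98.2
t: 4.82
eef_pos: [501.3, 23.3, 364.3]
eef_rot: [[0.606, 0.796, 0.004], [0.796, -0.606, 0.0], [0.002, 0.003, -1.0]]
contact_force: [-0.5, 0.9, -4.1]
width: 0.138
grip_force: 97.9
t 4.82 pos [501.3  23.3 364.3] x [0.606 0.796 0.002] z [ 0.004  0.    -1.   ] q [-0.16 -0.17  1.85  0.    1.46  0.49] F [-0.5  0.9 -4.1] w 0.138 g 97.9
yaw 52.71 -> row [-0.2723  0.1454  0.0023] 0 rows>= 8
```

```bash
python3 -m inch '[-0.03,0.016,0,0,-0.07,0.037,0,0,-0.102,0.055,0,0,-0.136,0.073,0,0,-0.17,0.091,0,0,-0.204,0.109,0,0,-0.238,0.127,0,0,-0.26,0.139,0,0,-0.272,0.145,0,0,-0.272,0.145,0,0,-0.272,0.145,0,0]'; python3 -m inch '[0,0,0.03,0,0,0,0.07,0,0,0,0.11,0,0,0,0.14,0,0,0,0.165,0,0,0,0.18,0,0,0,0.18,0,0,0,0.18,0]';python3 -c "
from h import *
to(452,-281.5,168)"
```

```text
t: 5.73
eef_pos: [450.8, -280.5, 359.4]
eef_rot: [[0.607, 0.795, -0.004], [0.795, -0.607, 0.005], [0.002, -0.006, -1.0]]
contact_force: [-0.6, -0.1, -2.8]
width: 0.14
grip_force: 98.1
t: 6.4
eef_pos: [451.2, -279.1, 181.1]
eef_rot: [[0.605, 0.796, -0.002], [0.796, -0.605, 0.003], [0.001, -0.004, -1.0]]
contact_force: [-0.5, -0.4, -2.2]
width: 0.145
grip_force: 101.3
t 6.4 pos [ 451.2 -279.1  181.1] x [0.605 0.796 0.001] z [-0.002  0.003 -1.   ] q [-0.75  0.04  1.99  0.    1.12 -0.1 ] F [-0.5 -0.4 -2.2] w 0.145 g 101.3
yaw 52.8 -> row [-0.0014  0.0021  0.0131] 0 rows>= 1
```

```bash
python3 -m inch '[0,0,0.005,0,0,0,0.01,0,0,0,0.012,0,0,0,0.0135,0,0,0,0.0135,0,0,0,0.0135,0]';python3 -m inch '[0,0,0,0,0,0,0,0,0,0,0,0,0,0,0,0]' -0.3 40; python3 -m inch '[0,0,-0.02,0,0,0,-0.06,0,0,0,-0.1,0,0,0,-0.14,0,0,0,-0.16,0,0,0,-0.16,0]' ; python3 - <<'E'
from h import *
s=snap("wrist"); st();P=cloud(s);cv2.imwrite("pics/w2.png",s["color"])
Q=P.reshape(-1,3);Q=Q[np.isfinite(Q).all(1)]
b=Q[(np.hypot(Q[:,0]-452,Q[:,1]+280)<60)&(Q[:,2]>160)&(Q[:,2]<205)]
print("bar",cv2.minAreaRect(b[:,:2].astype(np.float32)),np.median(b[:,2]),len(b))
s=snap("top");P=cloud(s);np.savez("/tmp/top.npz",P=P,c=s["color"])
for n,x,y in[("A",692,-15),("B",619,-250),("C",564,387),("D",404.5,357)]: print(n,*cupfit(P,x,y))
cv2.imwrite("pics/top1.png",cv2.resize(s["color"][180:340,280:480],None,fx=4,fy=3.75))
Q=P.reshape(-1,3);Q=Q[np.isfinite(Q).all(1)]
b=Q[(np.hypot(Q[:,0]-500,Q[:,1]-23)<80)&(Q[:,2]>34)&(Q[:,2]<46)];print("hooks",cv2.minAreaRect(b[:,:2].astype(np.float32)),len(b))
b=Q[(np.hypot(Q[:,0]-500,Q[:,1]-23)<32)];print("spigot",np.round(np.median(b,0),1))
E
```

```text
t: 6.9
eef_pos: [451.5, -281.4, 169.1]
eef_rot: [[0.606, 0.795, 0.0], [0.795, -0.606, -0.0], [-0.0, 0.0, -1.0]]
contact_force: [-0.1, -0.3, -3.6]
width: 0.139
grip_force: 101.3
t: 7.23
eef_pos: [451.8, -281.7, 169.8]
eef_rot: [[0.606, 0.795, 0.001], [0.795, -0.606, -0.001], [-0.0, 0.002, -1.0]]
contact_force: [0.8, -0.2, -0.1]
width: 0.649
grip_force: 0.0
t: 7.73
eef_pos: [453.3, -283.0, 336.9]
eef_rot: [[0.606, 0.795, 0.01], [0.795, -0.606, -0.009], [-0.001, 0.014, -1.0]]
contact_force: [0.1, -0.5, 0.9]
width: 0.653
grip_force: 0.0
t 7.78 pos [ 452.5 -282.2  333.2] x [ 0.606  0.795 -0.001] z [ 0.006 -0.006 -1.   ] q [-0.75 -0.09  1.83  0.    1.39 -0.1 ] F [0.1 0.  0. ] w 0.65 g 0.0
bar ((451.36846923828125, -282.63616943359375), (59.75838088989258, 13.468084335327148), 52.23918151855469) 171.17151221241716 1151
A [691.5 -15.   30.7] [691.9 -15.1] 32.0 61 38.7
B [ 619.3 -250.3   30.7] [ 619.7 -251.6] 32.6 67 38.3
C [564.5 386.5  30.8] [564.3 386.9] 32.1 65 39.4
D [404.6 356.4  30.7] [404.7 356.6] 32.3 67 38.3
hooks ((500.5824890136719, 20.057910919189453), (138.9156494140625, 70.09435272216797), 6.600671768188477) 270
spigot [499.2  22.3  30.3]
```

View pics/top1.png

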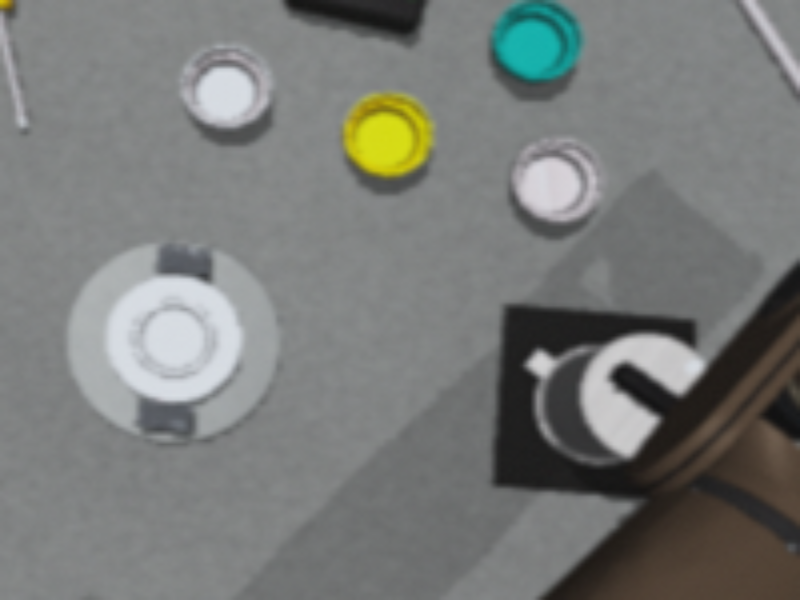

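The cover stands upright on the mat and is released (crop 600,400); the seat is clear (175,338). Cup B at (555,182) is next.

```bash
python3 -c "
from h import *
to(619.3,-250.3,250)"
```

```text
t 7.83 pos [ 451.7 -281.5  330.2] x [ 0.606  0.795 -0.   ] z [ 0.002 -0.002 -1.   ] q [-0.75 -0.09  1.83  0.    1.39 -0.1 ] F [ 0.2  0.2 -0.3] w 0.651 g 0.0
yaw 52.69 -> row [0.1264 0.1144 0.0802] 0 rows>= 5
```

```bash
python3 -m inch '[0.03,0.028,0.02,0,0.06,0.056,0.04,0,0.09,0.084,0.06,0,0.115,0.1,0.074,0,0.126,0.114,0.08,0,0.126,0.114,0.08,0,0.126,0.114,0.08,0,0.126,0.114,0.08,0]' -1; cat >> h.py <<'E'
def wcup(x,y,zc=0,gap=41):
    s=snap("wrist"); P=cloud(s); print("fit",*cupfit(P,x,y,zc+34,zc+46)); c=cupfit(P,x,y,zc+34,zc+46)[0]; to(c[0],c[1],zc+gap)
    return s,P
E
python3 -c "
from h import *
s,P=wcup(619.3,-250.3)
cv2.imwrite('pics/w3.png',s['color'])"
```

```text
t: 8.5
eef_pos: [617.5, -250.0, 247.4]
eef_rot: [[0.606, 0.795, -0.003], [0.795, -0.606, 0.001], [-0.001, -0.003, -1.0]]
contact_force: [-0.1, -0.7, 0.6]
width: 1.003
grip_force: 0.0
fit [ 620.4 -251.9   30.6] [ 620.3 -252.3] 32.0 602 40.0
t 8.55 pos [ 617.5 -250.4  248.5] x [ 0.607  0.795 -0.   ] z [-0.001  0.    -1.   ] q [-0.54  0.27  1.6  -0.    1.27  0.11] F [0.3 0.3 0.3] w 1.002 g 0.0
yaw 52.65 -> row [0.0005 0.0032 0.2075] 0 rows>= 5
```

View pics/w3.png

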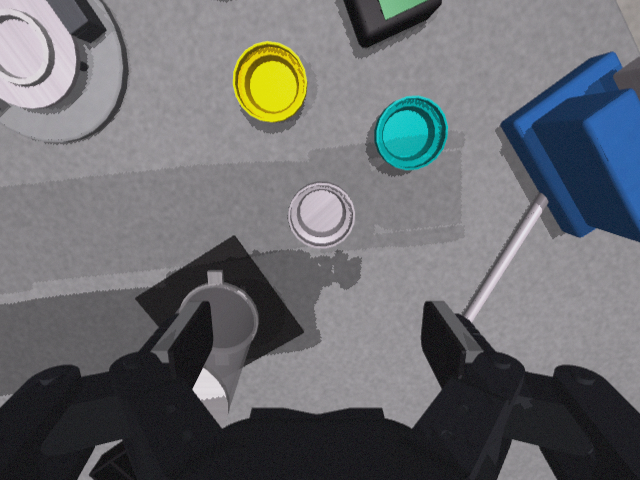

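The wrist view shows cup B at (321,213), with yellow (270,82) and turquoise (411,133) clear of the fingers. I'll descend and grip.

```bash
python3 -m inch '[0.001,0.003,0.04,0,0.001,0.003,0.08,0,0.001,0.003,0.12,0,0.001,0.003,0.16,0,0.001,0.003,0.19,0,0.001,0.003,0.208,0,0.001,0.003,0.208,0,0.001,0.003,0.208,0,0.001,0.003,0.208,0]' -1; python3 -c "
from h import *
st()";python3 -m inch '[0,0,0,0,0,0,0,0,0,0,0,0,0,0,0,0,0,0,0,0,0,0,0,0]' 1 50; python3 -m inch '[0,0,-0.02,0,0,0,-0.05,0,0,0,-0.09,0,0,0,-0.12,0,0,0,-0.12,0,0,0,-0.12,0]'; python3 - <<'E'
from h import *
to(501,22.3,165)
s=snap("wrist");cv2.imwrite("pics/w4.png",s["color"])
E
```

```text
t: 9.3
eef_pos: [622.4, -252.4, 43.6]
eef_rot: [[0.607, 0.795, 0.004], [0.795, -0.607, -0.002], [0.0, 0.004, -1.0]]
contact_force: [0.3, -0.9, 0.6]
width: 0.999
grip_force: 0.0
t 9.3 pos [ 622.4 -252.4   43.6] x [0.607 0.795 0.   ] z [ 0.004 -0.002 -1.   ] q [-0.54  0.5   1.7  -0.    0.93  0.12] F [ 0.3 -0.9  0.6] w 0.999 g 0.0
t: 9.8
eef_pos: [623.2, -252.3, 44.2]
eef_rot: [[0.606, 0.795, 0.004], [0.795, -0.606, -0.003], [0.0, 0.005, -1.0]]
contact_force: [-1.0, -0.5, 6.9]
width: 0.733
grip_force: 55.9
t: 10.3
eef_pos: [623.0, -251.9, 164.9]
eef_rot: [[0.606, 0.795, 0.006], [0.796, -0.606, -0.004], [0.001, 0.007, -1.0]]
contact_force: [0.3, 0.4, -1.9]
width: 0.734
grip_force: 55.2
t 10.3 pos [ 623.  -251.9  164.9] x [0.606 0.796 0.001] z [ 0.006 -0.004 -1.   ] q [-0.53  0.35  1.66 -0.    1.13  0.12] F [ 0.3  0.4 -1.9] w 0.734 g 55.2
yaw 52.7 -> row [ 1.442e-01 -2.632e-01 -1.000e-04] 0 rows>= 8
```

View pics/w4.png

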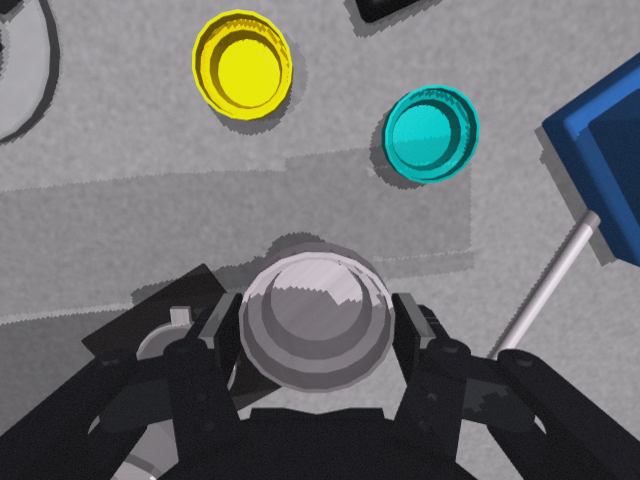

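The cup is held squarely between the pads (316,320). Moving above the seat, I'll measure the cup in hand and the seat together.

```bash
python3 -m inch '[0.018,-0.033,0,0,0.036,-0.066,0,0,0.054,-0.099,0,0,0.072,-0.132,0,0,0.09,-0.165,0,0,0.108,-0.198,0,0,0.126,-0.231,0,0,0.138,-0.252,0,0,0.144,-0.263,0,0,0.144,-0.263,0,0,0.144,-0.263,0,0,0.144,-0.263,0,0]'; cat >> h.py <<'E'
def held():
    o=get_obs(); p=np.array(o["eef_pos"]); s=snap("wrist"); P=cloud(s)
    Q=P.reshape(-1,3);Q=Q[np.isfinite(Q).all(1)]; R=np.array(o["eef_rot"]); L=(Q-p)@R
    m=(np.hypot(L[:,0],L[:,1])<40)&(abs(L[:,1])<29)&(L[:,2]>-12)&(L[:,2]<14)
    L=L[m]; top=np.percentile(L[:,2],3)
    k=L[L[:,2]<top+3]
    l=least_squares(lambda q:np.hypot(k[:,0]-q[0],k[:,1]-q[1])-q[2],[0,0,30],loss="soft_l1")
    fl=Q[((np.hypot(*((Q-p)@R)[:,:2].T)<14))]; 
    print("held centre tool",np.round(l.x,1),"rim top at tool z",round(top,1),len(k))
    return s,P
E
python3 - <<'E'
from h import *
st();s,P=held();cv2.imwrite("pics/w5.png",s["color"])
s=snap("top");P=cloud(s)
for n,x,y in[("A",692,-15),("C",564,387),("D",404.5,357)]: print(n,*cupfit(P,x,y))
E
```

```text
t: 11.35
eef_pos: [500.0, 21.8, 160.4]
eef_rot: [[0.607, 0.795, -0.0], [0.795, -0.607, -0.0], [-0.001, -0.0, -1.0]]
contact_force: [-0.4, 0.1, -1.9]
width: 0.73
grip_force: 55.3
t 11.35 pos [500.   21.8 160.4] x [ 0.607  0.795 -0.001] z [-0. -0. -1.] q [-0.16 -0.01  2.08 -0.    1.07  0.49] F [-0.4  0.1 -1.9] w 0.73 g 55.3
held centre tool [-1.4 -0.  30.5] rim top at tool z 3.0 2436
A [691.7 -15.1  30.7] [691.5 -15.2] 31.9 57 37.8
C [564.2 386.5  30.9] [564.2 386.8] 32.1 63 39.5
D [404.6 356.5  30.7] [404.8 356.4] 32.3 67 37.9
```

View pics/w5.png

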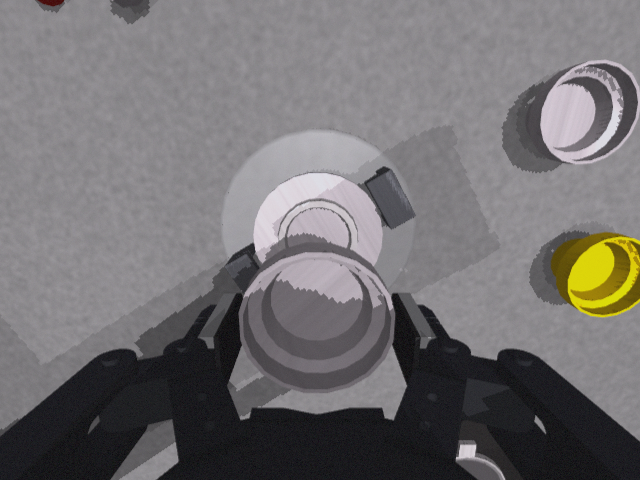

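Cup in hand (316,320), seat ring ahead at (318,232), hooks at (390,197) and (242,260). I'll fit the seat centre from this viewpoint.

```bash
cat >> h.py <<'E'
def edgefit(P,x,y,zlo,zhi,R,rmax):
    Q=P.reshape(-1,3);Q=Q[np.isfinite(Q).all(1)];Q=Q[(Q[:,2]>zlo)&(Q[:,2]<zhi)]
    d=Q[:,:2]-[x,y];r=np.hypot(*d.T);a=np.degrees(np.arctan2(d[:,1],d[:,0]));e=[]
    for k in range(-180,180,4):
        m=(a>=k)&(a<k+4)&(r<rmax)
        if m.sum()>3 and abs(r[m].max()-R)<5: e.append(Q[m][np.argmax(r[m]),:2])
    e=np.array(e)
    l=least_squares(lambda q:np.hypot(e[:,0]-q[0],e[:,1]-q[1])-R,[x,y],loss="soft_l1",f_scale=0.5)
    print("edge",np.round(l.x,1),len(e),np.round(np.median(abs(l.fun)),2)); return l.x
E
python3 - <<'E'
from h import *
s,P=held(); edgefit(P,501,22,8,17,78,84); edgefit(P,501,22,25,33.5,48,51)
s=snap("top");P=cloud(s); edgefit(P,501,22,7,17,78,84)
to(501,22,43+31)
E
```

```text
held centre tool [-1.4 -0.1 30.6] rim top at tool z 3.1 2441
edge [500.2  21.2] 61 0.22
edge [500.4  21.3] 60 0.2Traceback (most recent call last):
  File "<stdin>", line 3, in <module>
  File "h.py", line 53, in edgefit
    l=least_squares(lambda q:np.hypot(e[:,0]-q[0],e[:,1]-q[1])-R,[x,y],loss="soft_l1",f_scale=0.5)
    return func(*args, **kwargs)
    vector_fun = VectorFunction(
        fun_wrapped,
    ...<6 lines>...
        workers=workers
    )
    self._update_fun()
    ~~~~~~~~~~~~~~~~^^
    self.f = self.fun_wrapped(xp_copy(self.x))
             ~~~~~~~~~~~~~~~~^^^^^^^^^^^^^^^^^
    return np.atleast_1d(self.fun(x))
                         ~~~~~~~~^^^
    return self.f(x, *self.args, **self.kwargs)
           ~~~~~~^^^^^^^^^^^^^^^^^^^^^^^^^^^^^^
  File "h.py", line 53, in <lambda>
    l=least_squares(lambda q:np.hypot(e[:,0]-q[0],e[:,1]-q[1])-R,[x,y],loss="soft_l1",f_scale=0.5)
                                      ~^^^^^
IndexError: too many indices for array: array is 1-dimensional, but 2 were indexed
```

```bash
python3 -m inch '[0.001,0.0005,0.03,0,0.001,0.0005,0.06,0,0.001,0.0005,0.075,0,0.001,0.0005,0.081,0,0.001,0.0005,0.0845,0,0.001,0.0005,0.087,0,0.001,0.0005,0.087,0,0.001,0.0005,0.087,0,0.001,0.0005,0.087,0]'; python3 -m inch '[0,0,0,0,0,0,0,0,0,0,0,0,0,0,0,0]' -1; python3 -m inch '[0,0,-0.03,0,0,0,-0.07,0,0,0,-0.11,0,0,0,-0.15,0,0,0,-0.18,0,0,0,-0.18,0,0,0,-0.18,0,0,0,-0.18,0]'; python3 - <<'E'
from h import *
s,P=wcup(500.5,21.5,30)
cv2.imwrite("pics/w6.png",s["color"]); edgefit(P,501,22,8,17,78,84)
s=snap("top");P=cloud(s)
for n,x,y in[("A",692,-15),("C",564,387),("D",404.5,357)]: print(n,*cupfit(P,x,y))
to(691.7,-15.1,250)
E
```

```text
t: 12.3
eef_pos: [501.4, 23.1, 74.9]
eef_rot: [[0.606, 0.795, 0.002], [0.795, -0.606, -0.0], [0.001, 0.002, -1.0]]
contact_force: [-0.4, 0.5, -1.5]
width: 0.731
grip_force: 55.2
t: 12.63
eef_pos: [500.8, 23.3, 74.2]
eef_rot: [[0.606, 0.795, 0.001], [0.795, -0.606, -0.0], [0.0, 0.001, -1.0]]
contact_force: [0.6, 1.2, 0.3]
width: 1.001
grip_force: 0.0
t: 13.3
eef_pos: [500.0, 23.4, 253.0]
eef_rot: [[0.606, 0.795, -0.001], [0.795, -0.606, 0.0], [-0.001, -0.001, -1.0]]
contact_force: [-0.6, -0.1, -0.5]
width: 0.998
grip_force: 0.0
fit [500.3  22.5  30.6] [500.1  22.2] 32.0 701 70.0
t 13.35 pos [499.6  23.4 252. ] x [ 0.606  0.795 -0.002] z [-0.003  0.001 -1.   ] q [-0.16 -0.11  1.99  0.    1.26  0.49] F [-0.3  0.8  0.5] w 0.997 g 0.0
yaw 52.69 -> row [-0.0003  0.0012  0.181 ] 0 rows>= 5
edge [500.3  21.6] 83 0.45
A [691.8 -15.   30.9] [691.8 -15.4] 32.1 59 38.3
C [564.5 386.7  30.8] [564.1 387.1] 32.2 70 38.1
D [404.5 356.3  30.7] [404.8 356.4] 32.1 69 38.8
t 13.4 pos [499.4  23.4 251.6] x [ 0.606  0.795 -0.002] z [-0.004  0.001 -1.   ] q [-0.16 -0.11  1.99  0.    1.26  0.49] F [-0.9  1.2  0.2] w 1.0 g 0.0
yaw 52.69 -> row [0.0859 0.1763 0.0016] 0 rows>= 5
```

Cup 1 is fully home, with its rim at 70.0 mm. On to A.

```bash
python3 -m inch '[0.017,0.035,0,0,0.034,0.07,0,0,0.051,0.106,0,0,0.068,0.141,0,0,0.086,0.176,0,0,0.086,0.176,0,0,0.086,0.176,0,0,0.086,0.176,0,0,0.086,0.176,0,0]' -1; python3 -c "
from h import *
wcup(691.8,-15)"
```

```text
t: 14.15
eef_pos: [691.5, -14.6, 253.1]
eef_rot: [[0.606, 0.796, -0.002], [0.796, -0.606, 0.0], [-0.001, -0.002, -1.0]]
contact_force: [-0.1, -0.5, -0.0]
width: 0.999
grip_force: 0.0
fit [693.  -16.3  30.6] [692.9 -16.6] 31.9 572 39.9
t 14.2 pos [691.6 -14.6 254. ] x [ 0.606  0.796 -0.   ] z [-0.  0. -1.] q [-0.17  0.32  1.53  0.    1.29  0.48] F [-0.6 -0.   0.3] w 1.001 g 0.0
yaw 52.71 -> row [-0.0005  0.0022  0.213 ] 0 rows>= 6
```

```bash
python3 -m inch '[-0.001,0.002,0.04,0,-0.001,0.002,0.08,0,-0.001,0.002,0.12,0,-0.001,0.002,0.16,0,-0.001,0.002,0.19,0,-0.001,0.002,0.213,0,-0.001,0.002,0.213,0,-0.001,0.002,0.213,0,-0.001,0.002,0.213,0,-0.001,0.002,0.213,0]' -1; python3 -m inch '[0,0,0,0,0,0,0,0,0,0,0,0,0,0,0,0,0,0,0,0,0,0,0,0]' 1 50; python3 -m inch '[0,0,-0.02,0,0,0,-0.05,0,0,0,-0.09,0,0,0,-0.12,0,0,0,-0.12,0,0,0,-0.12,0,0,0,-0.12,0]'; python3 - <<'E'
from h import *
held();to(500.3,21.6,165)
E
```

```text
t: 15.03
eef_pos: [695.7, -17.2, 44.7]
eef_rot: [[0.606, 0.795, 0.006], [0.795, -0.606, -0.001], [0.003, 0.005, -1.0]]
contact_force: [-0.7, 0.2, 0.1]
width: 1.005
grip_force: 0.0
t: 15.53
eef_pos: [695.5, -17.3, 44.0]
eef_rot: [[0.606, 0.795, 0.004], [0.795, -0.606, -0.001], [0.002, 0.004, -1.0]]
contact_force: [-1.3, -0.0, 7.7]
width: 0.738
grip_force: 55.4
t: 16.12
eef_pos: [693.0, -16.9, 160.1]
eef_rot: [[0.606, 0.795, -0.001], [0.795, -0.606, 0.0], [-0.001, -0.001, -1.0]]
contact_force: [-0.7, 0.3, -2.0]
width: 0.735
grip_force: 55.2
held centre tool [-0.6 -0.1 30.6] rim top at tool z 2.9 2434
t 16.17 pos [692.3 -16.8 158.7] x [ 0.606  0.795 -0.002] z [-0.004  0.001 -1.   ] q [-0.17  0.41  1.6  -0.    1.14  0.48] F [ 0.2  0.2 -1.5] w 0.728 g 55.2
yaw 52.69 -> row [-0.0858 -0.176  -0.0063] 0 rows>= 5
```

```bash
python3 -m inch '[-0.017,-0.035,0,0,-0.034,-0.07,0,0,-0.051,-0.106,0,0,-0.068,-0.141,0,0,-0.086,-0.176,0,0,-0.086,-0.176,0,0,-0.086,-0.176,0,0,-0.086,-0.176,0,0,-0.086,-0.176,0,0,-0.086,-0.176,0,0]'; python3 - <<'E'
from h import *
s,P=held();edgefit(P,501,22,8,17,78,84);st()
print(cupfit(P,500.3,22.5,66,74)); s=snap("top");P=cloud(s)
for n,x,y in[("C",564,387),("D",404.5,357)]: print(n,*cupfit(P,x,y))
E
```

```text
t: 17.0
eef_pos: [503.1, 20.8, 161.2]
eef_rot: [[0.606, 0.795, 0.001], [0.795, -0.606, -0.0], [0.0, 0.001, -1.0]]
contact_force: [-0.0, -0.1, -1.1]
width: 0.735
grip_force: 55.3
held centre tool [-0.6 -0.1 30.6] rim top at tool z 2.8 2450
edge [500.2  21.2] 60 0.23
t 17.05 pos [502.9  20.9 161.1] x [0.606 0.795 0.   ] z [ 0.001 -0.    -1.   ] q [-0.16  0.    2.07 -0.    1.07  0.49] F [ 0.1 -1.2 -0.7] w 0.732 g 55.3
(array([500.3,  22.4,  30.6]), array([500.7,  23.4]), 31.8, 602, 70.2)
C [564.4 386.7  30.8] [564.5 386.2] 32.4 67 38.4
D [404.6 356.5  30.8] [405.1 356.3] 32.2 67 38.5
```

```bash
python3 -m inch '[0,-0.003,0.02,0,0,-0.003,0.04,0,0,-0.003,0.055,0,0,-0.003,0.062,0,0,-0.003,0.068,0,0,-0.003,0.073,0,0,-0.003,0.073,0,0,-0.003,0.073,0]'; python3 -m inch '[0,0,0,0,0,0,0,0,0,0,0,0,0,0,0,0]' -1; python3 -m inch '[0,0,-0.03,0,0,0,-0.07,0,0,0,-0.11,0,0,0,-0.15,0,0,0,-0.17,0,0,0,-0.17,0,0,0,-0.17,0,0,0,-0.17,0]'; python3 - <<'E'
from h import *
s,P=wcup(500.5,21.5,45)
s=snap("top");P=cloud(s)
for n,x,y in[("C",564,387),("D",404.5,357)]: print(n,*cupfit(P,x,y))
to(564.4,386.7,250)
E
```

```text
t: 17.77
eef_pos: [500.5, 22.8, 89.0]
eef_rot: [[0.606, 0.795, 0.003], [0.795, -0.606, -0.001], [0.001, 0.003, -1.0]]
contact_force: [-0.5, 0.4, 1.6]
width: 0.73
grip_force: 55.4
t: 18.1
eef_pos: [499.3, 23.1, 88.0]
eef_rot: [[0.606, 0.795, 0.0], [0.795, -0.606, -0.0], [0.0, 0.0, -1.0]]
contact_force: [0.7, 0.2, 0.7]
width: 1.006
grip_force: 0.0
t: 18.77
eef_pos: [498.3, 23.2, 256.3]
eef_rot: [[0.606, 0.795, -0.002], [0.795, -0.606, 0.0], [-0.001, -0.002, -1.0]]
contact_force: [0.5, 0.4, -0.7]
width: 0.999
grip_force: 0.0
fit [499.8  22.7  30.6] [499.5  22.3] 32.0 762 85.0
t 18.82 pos [498.   23.3 255.5] x [ 0.606  0.795 -0.002] z [-0.004  0.001 -1.   ] q [-0.16 -0.11  1.99  0.    1.26  0.49] F [ 0.5 -1.  -0.4] w 1.001 g 0.0
yaw 52.69 -> row [0.0006 0.0018 0.1695] 0 rows>= 5
C [564.4 386.6  30.8] [564.5 386.9] 32.2 71 38.5
D [404.5 356.4  30.6] [404.3 357.1] 32.2 66 38.5
t 18.87 pos [497.9  23.2 255.3] x [ 0.606  0.795 -0.002] z [-0.005  0.001 -1.   ] q [-0.16 -0.11  1.99  0.    1.26  0.49] F [-0.3 -1.1 -0.4] w 1.0 g 0.0
yaw 52.69 -> row [ 0.3293 -0.1675  0.0053] 0 rows>= 9
```

Stack rim is at 85.0 mm, so cup 2 is home. On to C.

```bash
python3 -m inch '[0.036,-0.018,0,0,0.072,-0.036,0,0,0.108,-0.055,0,0,0.144,-0.073,0,0,0.18,-0.092,0,0,0.216,-0.11,0,0,0.252,-0.128,0,0,0.29,-0.148,0,0,0.318,-0.162,0,0,0.329,-0.167,0,0,0.329,-0.167,0,0,0.329,-0.167,0,0,0.329,-0.167,0,0]' -1; python3 -c "
from h import *
wcup(564.4,386.7)"
```

```text
t: 19.95
eef_pos: [565.5, 384.6, 256.6]
eef_rot: [[0.607, 0.795, -0.002], [0.795, -0.607, -0.002], [-0.002, -0.001, -1.0]]
contact_force: [0.7, -0.4, -0.1]
width: 0.998
grip_force: 0.0
fit [565.4 386.4  30.6] [565.2 386.2] 31.9 567 40.0
t 20.0 pos [565.6 384.4 257.1] x [ 0.607  0.794 -0.002] z [-0.001 -0.001 -1.   ] q [ 0.45  0.3   1.55 -0.    1.3   1.1 ] F [ 0.2 -0.9 -0.3] w 0.999 g 0.0
yaw 52.6 -> row [ 0.0015 -0.0014  0.2161] 0 rows>= 6
```

```bash
python3 -m inch '[0.001,-0.001,0.04,0,0.001,-0.001,0.08,0,0.001,-0.001,0.12,0,0.001,-0.001,0.16,0,0.001,-0.001,0.19,0,0.001,-0.001,0.216,0,0.001,-0.001,0.216,0,0.001,-0.001,0.216,0,0.001,-0.001,0.216,0,0.001,-0.001,0.216,0]' -1; python3 -m inch '[0,0,0,0,0,0,0,0,0,0,0,0,0,0,0,0,0,0,0,0,0,0,0,0]' 1 50; python3 -m inch '[0,0,-0.02,0,0,0,-0.05,0,0,0,-0.09,0,0,0,-0.12,0,0,0,-0.14,0,0,0,-0.14,0,0,0,-0.14,0,0,0,-0.14,0]'; python3 - <<'E'
from h import *
held();to(500,22.3,180)
E
```

```text
t: 20.83
eef_pos: [567.7, 387.9, 45.4]
eef_rot: [[0.607, 0.795, 0.005], [0.795, -0.607, 0.002], [0.005, 0.003, -1.0]]
contact_force: [1.0, 0.4, -1.0]
width: 1.001
grip_force: 0.0
t: 21.33
eef_pos: [567.4, 388.3, 45.6]
eef_rot: [[0.606, 0.795, 0.005], [0.795, -0.606, 0.002], [0.004, 0.002, -1.0]]
contact_force: [-2.0, -0.6, 5.8]
width: 0.752
grip_force: 54.1
t: 22.0
eef_pos: [564.4, 386.9, 179.8]
eef_rot: [[0.606, 0.795, -0.003], [0.795, -0.606, -0.001], [-0.003, -0.001, -1.0]]
contact_force: [-0.4, -0.3, -1.8]
width: 0.749
grip_force: 55.4
held centre tool [-2.4 -0.1 30.6] rim top at tool z 4.5 2357
t 22.05 pos [564.1 386.7 178.7] x [ 0.606  0.795 -0.004] z [-0.005 -0.002 -1.   ] q [ 0.45  0.37  1.61 -0.    1.17  1.1 ] F [ 0.1  0.6 -1.7] w 0.749 g 55.4
yaw 52.69 -> row [-0.3287  0.1699 -0.0013] 0 rows>= 9
```

```bash
python3 -m inch '[-0.036,0.018,0,0,-0.072,0.036,0,0,-0.108,0.055,0,0,-0.144,0.073,0,0,-0.18,0.092,0,0,-0.216,0.11,0,0,-0.252,0.128,0,0,-0.29,0.15,0,0,-0.318,0.164,0,0,-0.329,0.17,0,0,-0.329,0.17,0,0,-0.329,0.17,0,0,-0.329,0.17,0,0,-0.329,0.17,0,0]'; python3 - <<'E'
from h import *
s,P=held();edgefit(P,501,22,8,17,78,84);st()
print(cupfit(P,500.3,22.5,81,89)); s=snap("top");P=cloud(s)
for n,x,y in[("D",404.5,357)]: print(n,*cupfit(P,x,y))
E
```

```text
t: 23.22
eef_pos: [501.0, 23.7, 181.0]
eef_rot: [[0.605, 0.796, -0.002], [0.796, -0.605, 0.001], [-0.001, -0.002, -1.0]]
contact_force: [-0.4, -1.0, -1.5]
width: 0.749
grip_force: 55.5
held centre tool [-2.4 -0.1 30.6] rim top at tool z 4.5 2363
edge [500.2  21.2] 61 0.19
t 23.27 pos [501.1  23.8 181.2] x [ 0.605  0.796 -0.   ] z [-0.001  0.    -1.   ] q [-0.16 -0.03  2.06  0.    1.11  0.49] F [ 0.3  0.3 -0.1] w 0.75 g 55.5
(array([499.8,  22.6,  30.6]), array([500. ,  22.7]), 31.8, 598, 85.2)
D [404.5 356.4  30.7] [405.4 356.2] 32.4 66 39.2
```

```bash
python3 -m inch '[0.001,0,0.02,0,0.001,0,0.04,0,0.001,0,0.055,0,0.001,0,0.065,0,0.001,0,0.071,0,0.001,0,0.077,0,0.001,0,0.077,0,0.001,0,0.077,0]'; python3 -m inch '[0,0,0,0,0,0,0,0,0,0,0,0,0,0,0,0]' -1; python3 -m inch '[0,0,-0.03,0,0,0,-0.07,0,0,0,-0.11,0,0,0,-0.15,0,0,0,-0.16,0,0,0,-0.16,0,0,0,-0.16,0,0,0,-0.16,0]'; python3 - <<'E'
from h import *
s,P=wcup(500.5,21.5,60)
s=snap("top");P=cloud(s)
for n,x,y in[("D",404.5,357)]: print(n,*cupfit(P,x,y))
to(404.5,356.5,250)
E
```

```text
t: 23.98
eef_pos: [502.9, 23.6, 105.7]
eef_rot: [[0.606, 0.796, 0.002], [0.796, -0.606, -0.0], [0.001, 0.002, -1.0]]
contact_force: [-0.2, 0.5, -0.7]
width: 0.748
grip_force: 55.5
t: 24.32
eef_pos: [502.2, 23.4, 105.1]
eef_rot: [[0.606, 0.795, 0.001], [0.795, -0.606, -0.0], [0.0, 0.001, -1.0]]
contact_force: [0.1, -0.2, -0.5]
width: 0.999
grip_force: 0.0
t: 24.98
eef_pos: [500.8, 23.6, 262.4]
eef_rot: [[0.606, 0.795, -0.004], [0.795, -0.606, 0.001], [-0.002, -0.004, -1.0]]
contact_force: [0.3, 0.8, 0.9]
width: 1.0
grip_force: 0.0
fit [501.2  22.   30.6] [501.1  21.7] 31.9 813 100.0
t 25.03 pos [500.6  23.6 261.9] x [ 0.606  0.795 -0.002] z [-0.005  0.001 -1.   ] q [-0.16 -0.11  1.98  0.    1.28  0.5 ] F [-0.1  0.3 -0.1] w 1.0 g 0.0
yaw 52.68 -> row [-0.0009  0.0015  0.1609] 0 rows>= 4
D [404.5 356.6  30.7] [404.3 356.9] 32.0 70 37.7
t 25.08 pos [500.7  23.6 261.9] x [ 0.606  0.795 -0.002] z [-0.005  0.001 -1.   ] q [-0.16 -0.11  1.98 -0.    1.28  0.5 ] F [-0.5 -0.3  0.2] w 0.996 g 0.0
yaw 52.69 -> row [ 0.2065 -0.2783  0.0119] 0 rows>= 9
```

Rim at 100.0 mm, so three are home. On to D.

```bash
python3 -m inch '[0.022,-0.03,0,0,0.044,-0.06,0,0,0.067,-0.09,0,0,0.09,-0.12,0,0,0.112,-0.15,0,0,0.134,-0.18,0,0,0.157,-0.21,0,0,0.18,-0.243,0,0,0.2,-0.27,0.01,0,0.206,-0.278,0.01,0,0.206,-0.278,0.01,0,0.206,-0.278,0.01,0,0.206,-0.278,0.01,0]' -1; python3 -c "
from h import *
wcup(404.5,356.5)"
```

```text
t: 26.17
eef_pos: [406.0, 354.7, 254.2]
eef_rot: [[0.607, 0.795, -0.001], [0.795, -0.607, -0.001], [-0.001, 0.0, -1.0]]
contact_force: [0.2, 0.6, -0.3]
width: 1.005
grip_force: 0.0
fit [405.4 356.2  30.6] [405.  355.9] 32.0 563 40.0
t 26.22 pos [406.3 354.6 254.6] x [ 0.607  0.794 -0.001] z [-0.    -0.001 -1.   ] q [ 0.53 -0.02  1.91 -0.    1.25  1.18] F [ 0.6 -0.1  0.6] w 1.002 g 0.0
yaw 52.59 -> row [ 0.0007 -0.0017  0.2136] 0 rows>= 6
```

```bash
python3 -m inch '[0,-0.002,0.04,0,0,-0.002,0.08,0,0,-0.002,0.12,0,0,-0.002,0.16,0,0,-0.002,0.19,0,0,-0.002,0.214,0,0,-0.002,0.214,0,0,-0.002,0.214,0,0,-0.002,0.214,0,0,-0.002,0.214,0]' -1; python3 -m inch '[0,0,0,0,0,0,0,0,0,0,0,0,0,0,0,0,0,0,0,0,0,0,0,0]' 1 50; python3 -m inch '[0,0,-0.02,0,0,0,-0.05,0,0,0,-0.09,0,0,0,-0.12,0,0,0,-0.15,0,0,0,-0.15,0,0,0,-0.15,0,0,0,-0.15,0]'; python3 - <<'E'
from h import *
held();to(500.5,22.3,192)
E
```

```text
t: 27.05
eef_pos: [406.2, 357.7, 43.6]
eef_rot: [[0.607, 0.795, 0.004], [0.795, -0.607, 0.003], [0.005, 0.002, -1.0]]
contact_force: [0.9, -0.4, 0.7]
width: 0.998
grip_force: 0.0
t: 27.55
eef_pos: [405.6, 357.8, 44.1]
eef_rot: [[0.605, 0.796, 0.003], [0.796, -0.605, 0.001], [0.003, 0.002, -1.0]]
contact_force: [-1.2, -1.9, 9.3]
width: 0.768
grip_force: 52.9
t: 28.22
eef_pos: [403.5, 356.8, 190.4]
eef_rot: [[0.606, 0.795, -0.001], [0.795, -0.606, -0.0], [-0.001, -0.0, -1.0]]
contact_force: [-0.1, 0.4, -1.7]
width: 0.765
grip_force: 55.8
held centre tool [-1.5 -0.  30.5] rim top at tool z 3.1 2449
t 28.27 pos [403.1 356.5 189.3] x [ 0.606  0.795 -0.003] z [-0.002 -0.001 -1.   ] q [0.54 0.05 1.97 0.   1.13 1.19] F [-0.2 -0.6 -1.3] w 0.766 g 55.8
yaw 52.69 -> row [-0.2068  0.28   -0.0027] 0 rows>= 9
```

```bash
python3 -m inch '[-0.022,0.03,0,0,-0.044,0.06,0,0,-0.067,0.09,0,0,-0.09,0.12,0,0,-0.112,0.15,0,0,-0.134,0.18,0,0,-0.157,0.21,0,0,-0.18,0.244,0,0,-0.2,0.271,0,0,-0.207,0.28,0,0,-0.207,0.28,0,0,-0.207,0.28,0,0,-0.207,0.28,0,0,-0.207,0.28,0,0]'; python3 - <<'E'
from h import *
s,P=held();edgefit(P,501,22,8,17,78,84);st()
print(cupfit(P,500.3,22.5,96,104))
E
```

```text
t: 29.43
eef_pos: [500.6, 24.1, 190.0]
eef_rot: [[0.605, 0.796, -0.002], [0.796, -0.605, 0.001], [-0.0, -0.002, -1.0]]
contact_force: [-0.9, 0.6, -0.1]
width: 0.765
grip_force: 55.9
held centre tool [-1.5 -0.  30.5] rim top at tool z 3.0 2444
edge [500.1  21.3] 61 0.22
t 29.48 pos [500.7  24.1 190.3] x [ 0.604  0.797 -0.   ] z [-0.001  0.    -1.   ] q [-0.15 -0.04  2.05  0.    1.13  0.49] F [ 0.7  0.6 -1.2] w 0.765 g 55.9
(array([501.2,  21.9,  30.5]), array([501.5,  22.1]), 31.8, 608, 100.2)
```

```bash
python3 -m inch '[0,0.002,0.02,0,0,0.002,0.04,0,0,0.002,0.055,0,0,0.002,0.062,0,0,0.002,0.067,0,0,0.002,0.0725,0,0,0.002,0.0725,0,0,0.002,0.0725,0]'; python3 -m inch '[0,0,0,0,0,0,0,0,0,0,0,0,0,0,0,0]' -1; python3 -m inch '[0,0,-0.03,0,0,0,-0.07,0,0,0,-0.11,0,0,0,-0.15,0,0,0,-0.2,0,0,0,-0.22,0,0,0,-0.22,0,0,0,-0.22,0]'; python3 - <<'E'
from h import *
s,P=wcup(500.5,21.5,75);cv2.imwrite("pics/w7.png",s["color"])
s=snap("top");cv2.imwrite("pics/top2.png",s["color"])
to(451.5,-282,336)
E
```

```text
t: 30.15
eef_pos: [503.6, 21.7, 119.3]
eef_rot: [[0.606, 0.796, 0.002], [0.796, -0.606, -0.0], [0.001, 0.001, -1.0]]
contact_force: [-0.7, 1.3, -1.2]
width: 0.763
grip_force: 56.0
t: 30.48
eef_pos: [503.2, 21.4, 118.7]
eef_rot: [[0.606, 0.795, 0.001], [0.795, -0.606, -0.0], [0.0, 0.001, -1.0]]
contact_force: [0.7, -0.4, -0.1]
width: 0.996
grip_force: 0.0
t: 31.15
eef_pos: [503.8, 21.3, 341.1]
eef_rot: [[0.606, 0.795, 0.006], [0.795, -0.606, -0.001], [0.003, 0.005, -1.0]]
contact_force: [0.4, 0.9, -0.8]
width: 1.0
grip_force: 0.0
fit [502.5  20.8  30.6] [502.3  20.5] 32.0 537 115.1
t 31.2 pos [502.9  21.4 338.5] x [0.606 0.795 0.   ] z [ 0.001 -0.    -1.   ] q [-0.16 -0.16  1.88 -0.    1.41  0.49] F [ 0.5  0.3 -1. ] w 0.998 g 0.0
yaw 52.69 -> row [-7.000e-04  1.000e-04  2.225e-01] 0 rows>= 6
t 31.25 pos [502.4  21.5 337. ] x [ 0.606  0.795 -0.001] z [-0.002  0.    -1.   ] q [-0.16 -0.16  1.89 -0.    1.41  0.49] F [ 0.1  0.1 -0.2] w 1.001 g 0.0
yaw 52.68 -> row [-0.2722  0.1435  0.001 ] 0 rows>= 8
```

View pics/top2.png

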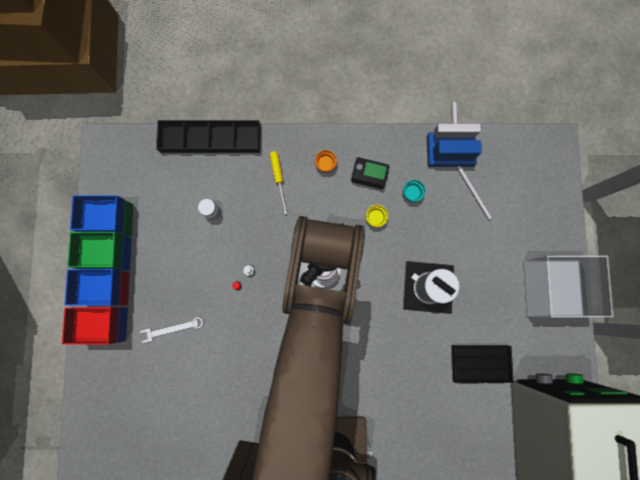

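View pics/w7.png

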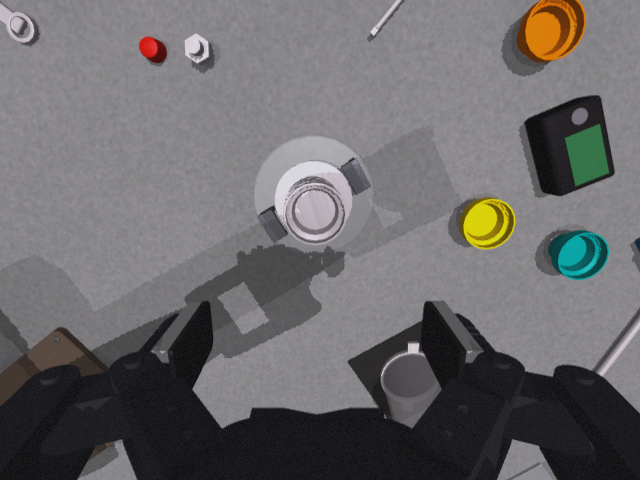

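All four steel cups are nested (wrist 314,210), with the rim at 115.1 mm. No plain cup is left on the bench. The cover stands at (437,286) in the top view, so I'll fetch it.

```bash
python3 -m inch '[-0.034,0.018,0,0,-0.068,0.036,0,0,-0.102,0.054,0,0,-0.136,0.072,0,0,-0.17,0.09,0,0,-0.204,0.108,0,0,-0.238,0.126,0,0,-0.26,0.138,0,0,-0.272,0.144,0,0,-0.272,0.144,0,0,-0.272,0.144,0,0,-0.272,0.144,0,0]' -0.3; python3 - <<'E'
from h import *
s=snap("wrist"); P=cloud(s)
Q=P.reshape(-1,3);Q=Q[np.isfinite(Q).all(1)]
b=Q[(np.hypot(Q[:,0]-452,Q[:,1]+280)<60)&(Q[:,2]>160)&(Q[:,2]<205)]
r=cv2.minAreaRect(b[:,:2].astype(np.float32));print("bar",r,np.median(b[:,2]))
to(*r[0],166,r[2])
E
```

```text
t: 32.25
eef_pos: [452.7, -280.8, 337.4]
eef_rot: [[0.605, 0.796, -0.001], [0.796, -0.605, 0.002], [0.001, -0.002, -1.0]]
contact_force: [-1.0, 0.5, -0.5]
width: 0.649
grip_force: 0.0
bar ((451.1412353515625, -282.75567626953125), (60.17473602294922, 13.742284774780273), 52.55289077758789) 171.16912572824282
t 32.3 pos [ 452.9 -280.6  337.8] x [0.605 0.796 0.001] z [-0.001  0.001 -1.   ] q [-0.75 -0.09  1.82  0.    1.41 -0.1 ] F [-0.7  0.2 -0.2] w 0.651 g 0.0
yaw 52.79 -> row [-2.800e-03 -1.000e-04  1.718e-01] 0.0053 rows>= 5
```

```bash
python3 -m inch '[-0.002,0,0.04,0,-0.002,0,0.08,0,-0.002,0,0.12,0,-0.002,0,0.15,0,-0.002,0,0.17,0,-0.002,0,0.17,0,-0.002,0,0.17,0,-0.002,0,0.17,0]'; python3 -m inch '[0,0,0,0,0,0,0,0,0,0,0,0,0,0,0,0,0,0,0,0,0,0,0,0]' 1 100; python3 -c "
from h import *
st()"; python3 -m inch '[0,0,-0.02,0,0,0,-0.05,0,0,0,-0.09,0,0,0,-0.12,0,0,0,-0.15,0,0,0,-0.18,0,0,0,-0.2,0,0,0,-0.2,0,0,0,-0.2,0]'; python3 -c "
from h import *
to(500.3,21.4,366,52.4)"
```

```text
t: 32.97
eef_pos: [452.6, -283.8, 170.4]
eef_rot: [[0.605, 0.796, 0.002], [0.796, -0.605, -0.002], [-0.0, 0.003, -1.0]]
contact_force: [0.2, -0.1, 0.9]
width: 0.652
grip_force: 0.0
t: 33.47
eef_pos: [451.6, -284.0, 170.0]
eef_rot: [[0.606, 0.795, 0.0], [0.795, -0.606, -0.0], [-0.0, 0.001, -1.0]]
contact_force: [-1.7, 2.4, 5.2]
width: 0.14
grip_force: 98.7
t 33.47 pos [ 451.6 -284.   170. ] x [ 0.606  0.795 -0.   ] z [ 0. -0. -1.] q [-0.75  0.06  1.99 -0.    1.09 -0.1 ] F [-1.7  2.4  5.2] w 0.14 g 98.7
t: 34.22
eef_pos: [451.4, -283.9, 368.3]
eef_rot: [[0.606, 0.795, 0.001], [0.795, -0.606, -0.001], [-0.0, 0.001, -1.0]]
contact_force: [-0.6, 0.7, -4.7]
width: 0.138
grip_force: 98.4
t 34.22 pos [ 451.4 -283.9  368.3] x [ 0.606  0.795 -0.   ] z [ 0.001 -0.001 -1.   ] q [-0.75 -0.1   1.78  0.    1.46 -0.1 ] F [-0.6  0.7 -4.7] w 0.138 g 98.4
yaw 52.68 -> row [ 0.2724 -0.1462  0.0023] 0.0062 rows>= 8
```

```bash
python3 -m inch '[0.034,-0.018,0,0,0.068,-0.036,0,0,0.102,-0.054,0,0,0.136,-0.072,0,0,0.17,-0.09,0,0,0.204,-0.109,0,0,0.238,-0.127,0,0,0.26,-0.14,0,0,0.272,-0.146,0,0,0.272,-0.146,0,0,0.272,-0.146,0,0,0.272,-0.146,0,0,0.272,-0.146,0,0]'; python3 - <<'E'
from h import *
st(); s=snap("wrist");P=cloud(s);o=get_obs();cv2.imwrite("pics/w8.png",s["color"])
p=np.array(o["eef_pos"]);R=np.array(o["eef_rot"])
Q=P.reshape(-1,3);Q=Q[np.isfinite(Q).all(1)];L=(Q-p)@R
print("L z hist",np.percentile(L[(np.hypot(L[:,0],L[:,1])<44)][:,2],[5,25,50,75,95]))
k=L[(np.hypot(L[:,0],L[:,1])<50)&(abs(L[:,2]-24)<8)]
print("covertop tool",cv2.minEnclosingCircle(k[:,:2].astype(np.float32)),np.median(k[:,2]),len(k))
np.save("/tmp/L.npy",k)
try: edgefit(P,500.5,21.4,8,17,78,84)
except Exception as e: print("no edge")
E
```

```text
t: 35.3
eef_pos: [499.8, 20.1, 367.0]
eef_rot: [[0.607, 0.795, -0.002], [0.795, -0.607, -0.0], [-0.001, -0.002, -1.0]]
contact_force: [-0.6, 0.0, -3.0]
width: 0.134
grip_force: 98.3
t 35.3 pos [499.8  20.1 367. ] x [ 0.607  0.795 -0.001] z [-0.002 -0.    -1.   ] q [-0.16 -0.17  1.85 -0.    1.47  0.49] F [-0.6  0.  -3. ] w 0.134 g 98.3
L z hist [-75.62288084 -59.9764569  -39.19283088   7.30771221  27.98761689]
covertop tool ((0.28241631388664246, -0.2934020161628723), 43.6900634765625) 26.876573881399757 14759
edge [500.1  21.3] 55 0.33
```

View pics/w8.png

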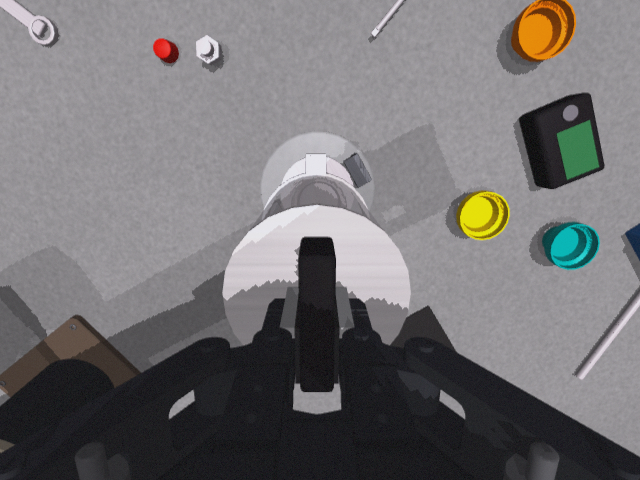

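The cover is held square (316,290) with the base beneath it (316,180), lugs 60° anticlockwise of the hooks. I'll lower it over the stack.

```bash
python3 -m inch '[0.0005,0,0.03,0,0.0005,0,0.06,0,0.0005,0,0.09,0,0.0005,0,0.12,0,0.0005,0,0.145,0,0.0005,0,0.157,0,0.0005,0,0.163,0,0.0005,0,0.163,0,0.0005,0,0.163,0,0.0005,0,0.163,0,0.0005,0,0.163,0]'; python3 -c "
from h import *
st();s=snap('wrist');P=cloud(s);edgefit(P,500.5,21.4,8,17,78,84);to(500.1,21.0,196)"
```

```text
t: 36.27
eef_pos: [501.6, 21.2, 207.5]
eef_rot: [[0.606, 0.795, 0.004], [0.795, -0.606, -0.001], [0.002, 0.003, -1.0]]
contact_force: [-0.5, 0.5, -3.6]
width: 0.141
grip_force: 98.2
t 36.27 pos [501.6  21.2 207.5] x [0.606 0.795 0.002] z [ 0.004 -0.001 -1.   ] q [-0.16 -0.06  2.04 -0.    1.16  0.49] F [-0.5  0.5 -3.6] w 0.141 g 98.2
edge [500.2  21.2] 54 0.18
t 36.32 pos [501.4  21.3 207.2] x [0.606 0.795 0.002] z [ 0.003 -0.001 -1.   ] q [-0.16 -0.06  2.04  0.    1.16  0.49] F [-0.5  1.  -3.6] w 0.141 g 98.2
yaw 52.69 -> row [-0.0011 -0.0008  0.0112] 0 rows>= 1
```

```bash
python3 -m inch '[-0.001,-0.0007,0.004,0,-0.001,-0.0007,0.008,0,-0.001,-0.0007,0.012,0,-0.001,-0.0007,0.014,0,-0.001,-0.0007,0.014,0,-0.001,-0.0007,0.014,0]';  python3 -m inch '[0,0,0.002,0,0,0,0.004,0,0,0,0.006,0,0,0,0.006,0,0,0,0.006,0]'
```

```text
t: 36.82
eef_pos: [499.6, 21.2, 192.4]
eef_rot: [[0.606, 0.795, 0.001], [0.795, -0.606, 0.0], [0.0, 0.0, -1.0]]
contact_force: [-2.6, 0.4, 4.6]
width: 0.139
grip_force: 99.4
t: 37.23
eef_pos: [499.7, 21.2, 186.8]
eef_rot: [[0.606, 0.795, 0.001], [0.795, -0.606, 0.0], [0.001, 0.001, -1.0]]
contact_force: [-2.5, 0.1, 6.7]
width: 0.136
grip_force: 99.8
```

```bash
python3 -m inch '[0,0,0.0005,0,0,0,0.0005,0.15,0,0,0.0005,0.3,0,0,0.0005,0.45,0,0,0.0005,0.6,0,0,0.0005,0.75,0,0,0.0005,0.75,0,0,0.0005,0.75]'; python3 -c "
from h import *
to(500,21,186.5,-7.5)"
```

```text
t: 37.9
eef_pos: [501.2, 20.6, 187.2]
eef_rot: [[0.946, 0.324, 0.006], [0.324, -0.946, -0.002], [0.005, 0.003, -1.0]]
contact_force: [-0.3, 1.2, 7.4]
width: 0.139
grip_force: 99.7
t 37.9 pos [501.2  20.6 187.2] x [0.946 0.324 0.005] z [ 0.006 -0.002 -1.   ] q [-0.16 -0.04  2.06 -0.    1.12  1.08] F [-0.3  1.2  7.4] w 0.139 g 99.7
yaw 18.88 -> row [-0.001  -0.0008  0.0007] 0.5862 rows>= 4
```

```bash
python3 -m inch '[0,0,0.0005,0.12,0,0,0.0005,0.24,0,0,0.0005,0.36,0,0,0.0005,0.48,0,0,0.0005,0.6,0,0,0.0005,0.61,0,0,0.0005,0.61,0,0,0.0005,0.61]'; python3 -c "
from h import *
st();print(get_obs()['moment'],yaw(np.array(get_obs()['eef_rot'])))"
```

```text
t: 38.57
eef_pos: [501.2, 20.4, 186.8]
eef_rot: [[0.989, -0.148, 0.005], [-0.148, -0.989, -0.002], [0.006, 0.001, -1.0]]
contact_force: [0.0, -0.8, 6.7]
width: 0.133
grip_force: 99.8
t 38.57 pos [501.2  20.4 186.8] x [ 0.989 -0.148  0.006] z [ 0.005 -0.002 -1.   ] q [-0.16 -0.04  2.06 -0.    1.12  1.56] F [ 0.  -0.8  6.7] w 0.133 g 99.8
[-0.15375247  0.15384604 -0.03854258] -8.504839559494167
```

```bash
python3 -m inch '[0,0,0,0.02,0,0,0,0.04,0,0,0,0.06,0,0,0,0.06,0,0,0,0.06]'; python3 - <<'E'
from h import *
st();print(get_obs()['moment'],yaw(np.array(get_obs()['eef_rot'])))
s=snap("wrist");P=cloud(s);Q=P.reshape(-1,3);Q=Q[np.isfinite(Q).all(1)]
b=Q[(np.hypot(Q[:,0]-500.3,Q[:,1]-21.3)<80)&(np.hypot(Q[:,0]-500.3,Q[:,1]-21.3)>50)&(Q[:,2]>36)&(Q[:,2]<44)&(Q[:,0]>520)]
print("hook",cv2.minAreaRect(b[:,:2].astype(np.float32)),len(b))
E
```

```text
t: 38.98
eef_pos: [501.2, 20.5, 186.8]
eef_rot: [[0.981, -0.193, 0.005], [-0.193, -0.981, -0.002], [0.006, 0.001, -1.0]]
contact_force: [0.4, -0.1, 7.9]
width: 0.139
grip_force: 99.8
t 38.98 pos [501.2  20.5 186.8] x [ 0.981 -0.193  0.006] z [ 0.005 -0.002 -1.   ] q [-0.16 -0.04  2.06 -0.    1.12  1.6 ] F [ 0.4 -0.1  7.9] w 0.139 g 99.8
[-0.14868413  0.24844599  0.14596125] -11.133976162194537
hook ((559.24267578125, 14.446477890014648), (37.993560791015625, 20.003286361694336), 83.4013442993164) 1388
```

```bash
python3 -m inch '[0,0,0,0.02,0,0,0,0.04,0,0,0,0.06,0,0,0,0.06,0,0,0,0.06]'; python3 - <<'E'
from h import *
st();print(get_obs()['moment'],yaw(np.array(get_obs()['eef_rot'])))
E
```

```text
t: 39.45
eef_pos: [501.3, 20.9, 186.8]
eef_rot: [[0.972, -0.234, 0.006], [-0.234, -0.972, -0.002], [0.006, 0.001, -1.0]]
contact_force: [0.7, 1.2, 7.4]
width: 0.14
grip_force: 101.1
t 39.45 pos [501.3  20.9 186.8] x [ 0.972 -0.234  0.006] z [ 0.006 -0.002 -1.   ] q [-0.16 -0.04  2.06 -0.    1.12  1.65] F [0.7 1.2 7.4] w 0.14 g 101.1
[0.17032985 0.12816412 1.27629713] -13.528954788379567
```

The moment jumped to 1.3 N m, so the lugs reached the stop. I'll ease the twist off, let the cover rise into the notches, then release.

```bash
python3 -m inch '[0,0,0,-0.05,0,0,0,-0.09,0,0,0,-0.09,0,0,-0.002,-0.09,0,0,-0.004,-0.09,0,0,-0.005,-0.09,0,0,-0.005,-0.09,0,0,-0.005,-0.09]'; python3 -c "
from h import *
st();print(get_obs()['moment'])"; python3 -m inch '[0,0,0,0,0,0,0,0,0,0,0,0,0,0,0,0]' -0.3 40; python3 -m inch '[0,0,-0.02,0,0,0,-0.06,0,0,0,-0.1,0,0,0,-0.13,0,0,0,-0.13,0,0,0,-0.13,0,0,0,-0.13,0]'; python3 - <<'E'
from h import *
st()
s=snap("wrist");cv2.imwrite("pics/w9.png",s["color"]);P=cloud(s)
Q=P.reshape(-1,3);Q=Q[np.isfinite(Q).all(1)]
b=Q[(np.hypot(Q[:,0]-500,Q[:,1]-21)<60)&(Q[:,2]>180)&(Q[:,2]<205)]
print("bar",cv2.minAreaRect(b[:,:2].astype(np.float32)),np.median(b[:,2]),len(b))
b=Q[(np.hypot(Q[:,0]-500,Q[:,1]-21)<60)&(Q[:,2]>155)&(Q[:,2]<175)]
A=np.c_[b[:,:2]-[500,21],np.ones(len(b))];print("top",cv2.minEnclosingCircle(b[:,:2].astype(np.float32)),np.median(b[:,2]),"plane",np.linalg.lstsq(A,b[:,2],rcond=None)[0])
E
```

```text
t: 40.12
eef_pos: [500.9, 21.0, 191.1]
eef_rot: [[0.985, -0.171, 0.005], [-0.171, -0.985, -0.0], [0.005, -0.0, -1.0]]
contact_force: [0.9, 0.5, 5.9]
width: 0.138
grip_force: 99.5
t 40.12 pos [500.9  21.  191.1] x [ 0.985 -0.171  0.005] z [ 0.005 -0.    -1.   ] q [-0.16 -0.04  2.05  0.    1.13  1.58] F [0.9 0.5 5.9] w 0.138 g 99.5
[0.063945   0.0564721  0.05569498]
t: 40.45
eef_pos: [498.9, 21.1, 188.6]
eef_rot: [[0.985, -0.171, -0.001], [-0.171, -0.985, 0.0], [-0.001, 0.0, -1.0]]
contact_force: [-0.4, 0.4, -1.1]
width: 0.646
grip_force: 0.0
t: 41.03
eef_pos: [498.8, 21.2, 318.1]
eef_rot: [[0.985, -0.171, -0.002], [-0.171, -0.985, 0.0], [-0.002, 0.0, -1.0]]
contact_force: [-0.5, -1.0, -0.6]
width: 0.65
grip_force: 0.0
t 41.03 pos [498.8  21.2 318.1] x [ 0.985 -0.171 -0.002] z [-0.002  0.    -1.   ] q [-0.16 -0.16  1.92 -0.    1.38  1.58] F [-0.5 -1.  -0.6] w 0.65 g 0.0
bar ((502.2658996582031, 21.198009490966797), (14.006871223449707, 59.635684967041016), 80.43154907226562) 193.21852169953485 1552
top ((501.72509765625, 20.99592399597168), 43.68101119995117) 165.42438225619028 plane [3.31687068e-04 4.93101352e-04 1.65424790e+02]
```

View pics/w9.png

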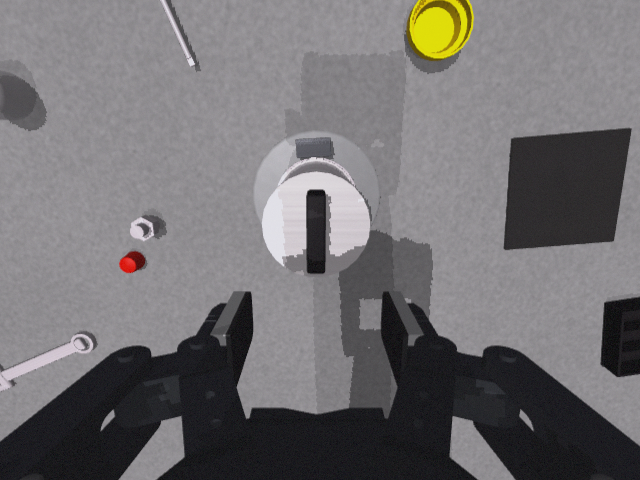

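Cover top and bar sit at exactly their original locked heights (165.4 and 193.2 mm). It is level and aligned with the hook (314,147) within about 3°, and the gripper is well clear. I'm handing in.

```bash
python3 -c "
from h import *
st();print(sign_off())"
```

```text
t 41.08 pos [498.4  21.2 317.1] x [ 0.985 -0.171 -0.004] z [-0.004  0.001 -1.   ] q [-0.16 -0.16  1.92 -0.    1.38  1.58] F [ 0.5 -0.1  0. ] w 0.648 g 0.0
the job is handed in; nothing more can be done
None
```

All four loose steel cups are nested fully home on the base's seat, the cover is back over them and locked in the hooks, and the job was handed in at 41 s; the hand-in gave no verdict.

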